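# Load a bracket on the indexing slide and hold it at the detent

## Robot

A 7-joint arm with a two-finger parallel gripper is mounted at the origin on the work surface. World frame = base frame: x ahead of the robot, y to its left, z up, the work surface at z = 0. Lengths are in m, angles in rad, forces in N, time in s.
With the tool pointing down it reaches from about 0.425 to 0.925 m from the base axis. Payload 6.8 kg.
Tool frame: the origin (TCP) lies at the very end of the fingers, on their centre line; the grasp point (between the pads) lies 19 mm behind it; z points along the fingers, y is the line along which they close (so a half turn about z gives the same grasp; the last joint's range is limited). The gripper opens to 88 mm and grips with 3 to 60 N. Pads are 20 mm wide; open, the fingers measure 115 mm over their backs; the gripper's body (75 mm by 178 mm) begins 61 mm behind the grasp point.
Start: joints at [1.209, 0.477, 0.022, 1.555, -0.011, 1.109, -0.083], TCP at [0.169, -0.653, 0.223] pointing down, gripper open.
Joint ranges: [-2.96, 2.96], [-0.34, 2.1], [-1.41, 1.46], [0.24, 2.44], [-1.37, 4.51], [0.17, 1.92], [-2.96, 2.96]. Speed limits (rad/s): [2.39, 2.39, 3.14, 3.14, 3.14, 3.14, 3.14].

## Interface

Orientations are given as a rotation vector (axis times angle).
In Python, from cell import monitor, imaging, order gives the robot as it stands.
- The arm moves only by the tool drive_tool, never from a script. Its argument "steps" is a list of rows, each a list of 3 entries, a list of its own where there are three numbers: the shift along the world's x, y, z in m, then the turn about the world's z in rad, then the finger opening in m, from 0 to 0.0878. In form: [[[x, y, z], twist, gripper], ...]. A call has 1 to 10 rows; each row shifts and turns the commanded pose from where the row before left it; what a row does not reach is not made up. A row lasts 1/12 s, in which the tool goes at most 41.7 mm and 7.16 degrees, less where a joint would pass 70% of its speed; a pose out of reach is approached as far as the arm can. A call is refused whole if a number of a shift passes 0.0417 or a number of a turn 0.125, either way. A call with a gripper value outside its range is refused whole. The fingers move at their own pace and stop on an object; "squeeze" is the grip in N (left out, the last holds). Time passes only in rows, so rows that do not move let the fingers close. It gives the time, the measured TCP pose, the force, the opening and the grip force at its end, in the units of the state.
- monitor.get_obs(): the state, without advancing time (a new reading comes with each control period).
- imaging.camera(name): name is "scene" or "top" or "wrist"; returns (picture, depth): 420x560x3 uint8, red, green, blue; 420x560 float32, m along the optical axis (not along the pixel's ray), 0 where there is no reading.
- imaging.calibration(name): a dict with "fx", "fy", "cx", "cy" (pixels), "distortion" ([k1, k2, p1, p2, k3] as OpenCV has them; the pictures are not rectified), "R" (3x3) and "t" (3): a world point X has camera coordinates R X + t. Camera axes: x right, y down, z forward; pixel columns grow to the right and rows downward; lengths in m; the calibration is good to about 2 mm. A picture is of the moment at which its call begins: read the wrist's pose just before it. calibration takes no time and is no camera call; for the wrist camera it gives the pose at the moment of the call.
- order.finish_job(): hands the job in; it is judged then, once.
Trained networks look in the newest picture that a camera, given by its name, has taken for a name from the list of things; names that differ only in an ending like _2 or _b are one class to them, and where a whole thing is asked for, a point or a joint stands for the part that bears it (a point fixed in the world has none). Each returns a list of dicts, best first, with "p" (0 to 1); they miss things now and then, are a little off and sometimes report something else, mostly with a low value. They report only what shows in the picture. A call takes as long as a camera call. They do not tell look-alikes from the thing itself.
- imaging.find_in(camera, name): "xyz" ([x, y, z] in m, in world coordinates, good to about 4 mm: the middle of the surface that is visible of it).
- imaging.masks_of(camera, name): "region" (420x560 bool, what is visible of it).
The state is a dict: "t": time; "joint_positions": joint angles; "joint_velocities": joint speeds; "effort": joint torques, N m; "position": TCP position; "orientation": TCP orientation; "ft_force": force on the tool from outside, world axes, zero at the start; "moment": the same for the moment, N m; "opening": opening from 0.0 (shut) to 1.0 (fully open); "grasp_force": force on a finger pad.
Only numpy, scipy, OpenCV 4.12 (cv2) and the standard library are available. Lean on these libraries where they do the work, as an engineer would, in place of code of your own. Each camera call takes 0.05 s, during which the arm holds its last target. There are 200 camera calls.

## Task

Take the cast bracket with the rectangular foot and the open bore, lower it with the gripper (do not drop it) over the carriage's steel post until it sits flat on the carriage, and let go of it. Then take the carriage by its black square grip and slide it along the rail until its ball clicks into the notch of the stop block, without running past the notch, and finish there still holding the grip, with the ball fully in the notch; leave the other loose parts and tools on the bench alone.

Things in the scene. Friction and masses are not known exactly. Their poses are not given: they have to be found in the camera images.
- bracket: Bare steel cast bracket, loose, standing on its foot. Foot plate 56 x 44 mm and 8 mm thick; on its middle stands a round hub, 32 mm outside diameter, to 34 mm above the bench. An open bore of about 21 mm runs right through foot and hub. 0.14 to 0.28 kg. Origin: centre of the underside; z up along the bore. Any yaw. Grasp it by the hub. It is one of three steel parts on the bench in front of the slide, in any order.
- blind_cover: Leave alone. Like the bracket (same foot, same hub width) but the hub is solid, closed with a bevelled top, 30 mm high in all. Origin: centre of the underside. Loose.
- bushing: Leave alone. Small steel bushing with a round flange 52 mm in diameter and a hub 26 mm wide, 22 mm high in all. Origin: centre of the underside. Loose.
- screwdriver: Leave alone. Screwdriver lying on the bench to the robot's right; loose.
- wrench: Leave alone. Open-ended wrench lying on the bench to the left of the slide; loose.
- grease_can: Leave alone. Closed can, 60 mm in diameter, 75 mm high, on the robot's left; origin: centre of the underside. Loose.
- dowel: Leave alone. Upright steel pin 24 mm in diameter, 35 mm high, to the right of the slide; origin: centre of the underside. Loose.
- rail_base: Fixed base of the slide: aluminium plate 115 x 360 x 12 mm with a steel rail along its y axis. Its y axis is the direction of travel, roughly to the robot's left, turned up to 0.2 rad. Origin: on the bench under the middle of the rail; the plate reaches 40 mm to its -x side and 75 mm to its +x side.
- carriage: Aluminium carriage 64 x 130 x 16 mm on the rail, 0.45 kg. It moves only along the rail, with 1 to 2 N of friction, and stays where left. It starts near the -y end of the rail and is slid towards +y. Origin: on its underside, 22 mm above the bench; its axes are those of rail_base. Its top is 38 mm above the bench. At y = -40 mm stands the post, at y = +40 mm the grip; the ball sticks out of its +x side at y = 0. Travel (215 mm) goes on beyond the notch.
- post_foot (a point): Foot of the carriage's upright steel post, on the carriage's top 38 mm above the bench. The post is 16 mm in diameter and 45 mm high with a tapered tip. A seated bracket has its origin here.
- grip_top (a point): Centre of the top of the carriage's black square grip, an upright block 18 x 18 mm in plan with sides along the carriage's axes, 42 mm high, standing on the carriage's top; this point is 80 mm above the bench, 80 mm along +y from the post.
- ball_centre (a point): Centre of the carriage's spring-loaded steel ball, 12 mm in diameter, 43 mm to the +x side of the rail's middle, 27 mm above the bench. (Its place on the carriage when not pressed in.)
- stop_block: Fixed steel stop block, 34 mm long, up to 34 mm above the bench, clamped on the +x side of the base, 90 to 190 mm ahead of the ball at the start. On its face stand two upright steel pins, 10 mm in diameter, 14 mm apart along y; the notch is the gap between them. Origin: on the base, 12 mm above the bench, below the notch; axes as rail_base.
- notch (a point): Where the ball's centre stands when in the notch, 27 mm above the bench; axes as rail_base. Sliding on, the ball meets the first pin about 14 mm before the notch with a resistance of about 5 N over friction; from 7 mm before the notch it is drawn forward into it; about 5 N more than friction would push it out over the second pin.
Things that resemble listed ones, but are neither listed nor needed, are in the scene too. Leave any blue, brown or red look-alike of the bracket alone.

How it is judged:
On the way, in this order (a step that is already met when the one before it is completed fails the run):
1. the bracket is lowered over the post by the gripper to within 12 mm of its seat (z of bracket in the frame of post_foot below 0.012 m and horizontal distance between bracket and post_foot below 0.004 m and contact force between the fingers and bracket above 0.5 N), for 0.05 s.
2. the bracket sits flat on the carriage, let go (z of bracket in the frame of post_foot below 0.003 m and horizontal distance between bracket and post_foot below 0.0035 m and angle between bracket's own z axis and vertical below 0.08 rad and contact force between the fingers and bracket below 0.1 N), for 0.2 s.
3. the carriage, held by the gripper, has its ball in the notch (y of ball_centre in the frame of notch between -0.002 and 0.002 m and z of bracket in the frame of post_foot below 0.003 m and horizontal distance between bracket and post_foot below 0.0035 m and angle between bracket's own z axis and vertical below 0.08 rad and contact force between the fingers and carriage above 1 N), for 0.3 s.
At the end, for the whole second after the job is handed in: The ball's centre is within 2 mm of the notch along the rail and the carriage at rest, the fingers still hold the carriage with more than 1 N, and the bracket sits on the post: its underside within 3 mm of the carriage's top, within 3.5 mm of the post's axis, tilted less than 0.08 rad (all of step 3 and linear speed of carriage below 0.01 m/s); the arm keeps its last pose, push and grip.
It fails at once if the carriage runs past the notch by more than 9 mm (y of ball_centre in the frame of notch above 0.009 m).
It fails at once if another loose part or tool is moved more than 30 mm (distance of any of blind_cover, bushing, screwdriver, wrench, grease_can, dowel from where it was at the start of the episode above 0.03 m).
It also fails if it takes over 64 s, if anything falls off the work surface, if the arm or the gripper's body presses on something with over 40 N, if the wrist force passes 120 N, or if a joint passes its speed limit or range.

## Working session

There is one attempt and no reset: what is moved stays moved. The work goes in short steps, Python scripts to look and compute and a tool call to move; the robot and the scene stay as the last step left them, time stands still between calls to the robot, and variables do not carry over. Pictures are saved under pics/ and viewed, at most 10 in all, crops included, and the job is handed in when it is done.

Besides the shell and the picture viewer there is one more tool, called after "Call:" as name(argument=value, ...) on one line, values as JSON. drive_tool: Moves the arm, as the interface text tells. Its arguments: {"type":"object","properties":{"steps":{"type":"array"},"squeeze":{"type":"number"}},"required":["steps"]}

```bash
mkdir -p pics; cat > h.py <<'E'
import numpy as np,cv2
from cell import monitor,imaging,order
def world(cam,px,depth,c=None):
    c=c or imaging.calibration(cam)
    K=np.array([[c['fx'],0,c['cx']],[0,c['fy'],c['cy']],[0,0,1.]])
    px=np.asarray(px,float).reshape(-1,1,2)
    n=cv2.undistortPoints(px,K,np.array(c['distortion'],float))[:,0]
    P=np.c_[n,np.ones(len(n))]*np.asarray(depth,float).reshape(-1,1)
    return (P-np.array(c['t']))@np.array(c['R'])
def cloud(cam,d,mask=None):
    c=imaging.calibration(cam)
    m=d>0
    if mask is not None:m&=mask
    v,u=np.nonzero(m)
    return world(cam,np.c_[u,v],d[v,u],c),np.c_[u,v]
E
python3 - <<'E'
from h import *
o=monitor.get_obs();print(o['t'],o['position'],o['orientation'],o['opening'])
for cam in('top','scene'):
    im,d=imaging.camera(cam);cv2.imwrite(f'pics/{cam}0.png',im[...,::-1]);np.save(f'{cam}.npy',d)
    for n in ['bracket','blind_cover','bushing','carriage','post_foot','grip_top','ball_centre','stop_block','notch','dowel','rail_base']:
        try:print(cam,n,[(np.round(r['xyz'],3).tolist(),round(r['p'],2)) for r in imaging.find_in(cam,n)[:4]])
        except Exception as e:print(n,e)
E
```

```text
0.0 [ 0.16932582 -0.65281459  0.22171129] [-3.11462674e+00 -3.97458769e-01  6.16947883e-04] 0.9999876401427019
top bracket [([0.551, 0.232, 0.009], 0.85), ([0.44, 0.212, 0.008], 0.83), ([0.457, 0.114, 0.011], 0.58), ([0.332, 0.203, 0.006], 0.57)]
top blind_cover []
top bushing [([0.452, -0.024, 0.009], 0.75)]
top carriage [([0.609, -0.101, 0.04], 0.56)]
top post_foot [([0.606, -0.103, 0.038], 0.75)]
top grip_top [([0.605, -0.102, 0.035], 0.68), ([0.586, 0.364, 0.008], 0.52)]
top ball_centre [([0.604, -0.104, 0.035], 0.8)]
top stop_block [([0.692, 0.046, 0.029], 0.65)]
top notch [([0.694, 0.05, 0.029], 0.5), ([0.604, -0.102, 0.038], 0.44)]
top dowel [([0.601, -0.348, 0.034], 0.55)]
top rail_base [([0.632, -0.034, 0.014], 0.6)]
scene bracket [([0.562, 0.233, 0.009], 0.88), ([0.469, 0.114, 0.006], 0.77), ([0.451, 0.218, 0.002], 0.5), ([0.346, 0.209, 0.01], 0.49)]
scene blind_cover [([0.45, -0.205, 0.003], 0.71)]
scene bushing [([0.46, -0.024, 0.006], 0.58), ([0.474, 0.357, 0.055], 0.21), ([0.594, 0.368, 0.003], 0.18)]
scene carriage [([0.62, -0.099, 0.038], 0.66)]
scene post_foot [([0.623, -0.099, 0.037], 0.72)]
scene grip_top [([0.619, -0.092, 0.041], 0.96)]
scene ball_centre [([0.621, -0.098, 0.037], 0.58)]
scene stop_block [([0.7, 0.054, 0.031], 0.49)]
scene notch [([0.697, 0.046, 0.03], 0.51)]
scene dowel [([0.609, -0.342, 0.029], 0.66), ([0.453, 0.216, 0.003], 0.59)]
scene rail_base [([0.647, -0.035, 0.012], 0.96)]
```

View pics/top0.png

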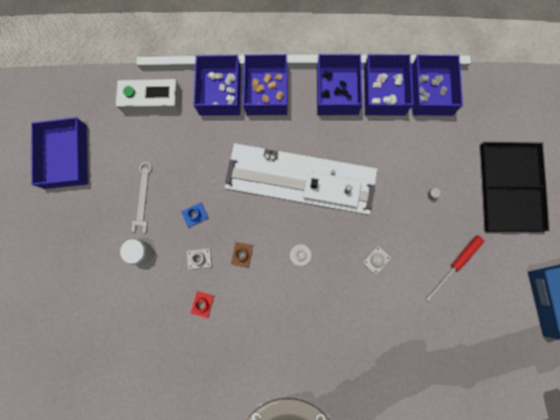

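View pics/scene0.png

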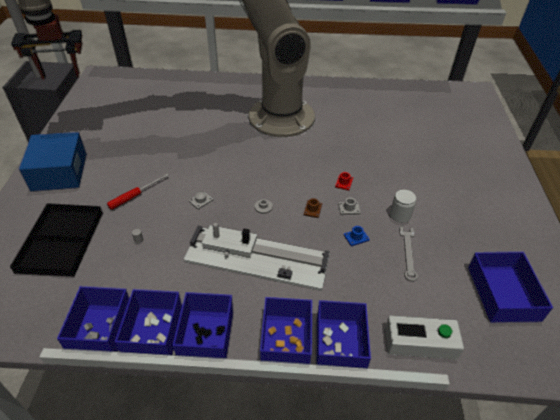

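```bash
python3 - <<'E'
from h import *
d=np.load('top.npy')
P,uv=cloud('top',d)
def near(x,y,r,z0,z1):
    m=(np.hypot(P[:,0]-x,P[:,1]-y)<r)&(P[:,2]>z0)&(P[:,2]<z1);return P[m]
g=near(.45,.21,.06,-.02,.006);print('bench z',np.median(near(.45,.05,.04,-.02,.02)[:,2]))
for n,x,y in [('bracket',.445,.213),('carr',.61,-.1)]:
    for z0,z1 in [(.004,.014),(.022,.045),(.034,.044),(.055,.075),(.07,.095)]:
        q=near(x,y,.1 if n=='carr' else .045,z0,z1)
        if len(q):print(n,z0,z1,len(q),q.mean(0).round(4))
q=near(.63,-.03,.25,.008,.018).astype(np.float32)
r=cv2.minAreaRect(near(.61,-.1,.09,.034,.045)[:,:2].astype(np.float32)*1000);print('carriage rect',r)
print('base rect',cv2.minAreaRect(q[:,:2]*1000))
c=imaging.calibration('wrist');R=np.array(c['R']);print('wristcam',-R.T@c['t'],R,c['fx'])
E
```

```text
bench z 0.0004804312329011334
bracket 0.004 0.014 295 [0.4408 0.217  0.0085]
bracket 0.022 0.045 96 [0.441  0.2182 0.0332]
bracket 0.034 0.044 45 [0.4401 0.218  0.0354]
carr 0.004 0.014 1367 [ 0.6302 -0.098   0.011 ]
carr 0.022 0.045 1618 [ 0.6071 -0.1073  0.0362]
carr 0.034 0.044 1264 [ 0.6079 -0.1034  0.0385]
carr 0.055 0.075 28 [ 0.6033 -0.0926  0.0663]
carr 0.07 0.095 110 [ 0.6105 -0.0895  0.0794]
carriage rect ((616.4630126953125, -104.01849365234375), (129.79281616210938, 79.8182144165039), 79.70538330078125)
base rect ((647.1456298828125, -25.815887451171875), (441.40264892578125, 481.0027770996094), 2.3520801067352295)
wristcam [ 0.25111459 -0.63281839  0.38429303] [[ 2.51459168e-01 -9.67867824e-01  4.03181730e-04]
 [-9.21683545e-01 -2.39332968e-01  3.05318150e-01]
 [-2.95411119e-01 -7.71466540e-02 -9.52250316e-01]] 323.109407017924
```

Call:
drive_tool(steps=[[[0.033, 0.025, 0], 0.114, 0.0878], [[0.033, 0.025, 0], 0.114, 0.0878], [[0.033, 0.025, 0], 0.114, 0.0878], [[0.033, 0.025, 0], 0.114, 0.0878], [[0.033, 0.025, 0], 0.114, 0.0878], [[0.033, 0.025, 0], 0.114, 0.0878], [[0.033, 0.025, 0], 0.114, 0.0878], [[0.033, 0.025, 0], 0.114, 0.0878], [[0.033, 0.025, 0], 0.114, 0.0878], [[0.033, 0.025, 0], 0.114, 0.0878]])

```text
t: 2.03
position: [0.5008, -0.4021, 0.223]
orientation: [2.403, 2.022, -0.0]
ft_force: [0.0, -1.0, -0.4]
opening: 1.002
grasp_force: 0.0
```

Call:
drive_tool(steps=[[[0, 0.035, 0], 0, 0.0878], [[0, 0.035, 0], 0, 0.0878], [[0, 0.035, 0], 0, 0.0878], [[0, 0.035, 0], 0, 0.0878], [[0, 0.035, 0], 0, 0.0878], [[0, 0.035, 0], 0, 0.0878], [[0, 0.035, 0], 0, 0.0878], [[0, 0.035, 0], 0, 0.0878], [[0, 0.035, 0], 0, 0.0878], [[0, 0.035, 0], 0, 0.0878]])

```text
t: 2.87
position: [0.4993, -0.0519, 0.223]
orientation: [2.409, 2.016, 0.0]
ft_force: [1.3, 0.1, -0.2]
opening: 0.998
grasp_force: 0.0
```

Call:
drive_tool(steps=[[[-0.007, 0.034, 0], 0, 0.0878], [[-0.007, 0.034, 0], 0, 0.0878], [[-0.007, 0.034, 0], 0, 0.0878], [[-0.007, 0.034, 0], 0, 0.0878], [[-0.007, 0.034, 0], 0, 0.0878], [[-0.007, 0.034, 0], 0, 0.0878], [[-0.008, 0.033, -0.02], 0, 0.0878], [[-0.008, 0.032, -0.02], 0, 0.0878], [[0, 0, -0.02], 0, 0.0878], [[0, 0, 0], 0, 0.0878]])

```text
t: 3.7
position: [0.4389, 0.2164, 0.1599]
orientation: [-2.403, -2.02, 0.007]
ft_force: [-0.4, -1.2, -0.4]
opening: 1.002
grasp_force: 0.0
```

```bash
cat > circ.py <<'E'
from h import *
def top_circle(cam,d,x,y,r,z0,z1):
    P,uv=cloud(cam,d)
    m=(np.hypot(P[:,0]-x,P[:,1]-y)<r)&(P[:,2]>z0)&(P[:,2]<z1)
    q=P[m];c,rad=cv2.minEnclosingCircle(q[:,:2].astype(np.float32)*1000)
    return len(q),q.mean(0).round(4),np.round(c,1),round(rad,1),(q[:,:2].min(0)+q[:,:2].max(0))/2
E
python3 - <<'E'
from circ import *
o=monitor.get_obs();print(o['t'],o['position'],o['orientation'])
im,d=imaging.camera('wrist');cv2.imwrite('pics/w1.png',im[...,::-1]);np.save('w1.npy',d)
for z in [(.004,.012),(.028,.04),(.031,.037)]:print(z,top_circle('wrist',d,.441,.218,.03 if z[0]>.02 else .045,*z))
print([(np.round(r['xyz'],4),r['p']) for r in imaging.find_in('wrist','bracket')])
E
```

```text
3.7 [0.43886115 0.21636622 0.15986253] [-2.40320774 -2.02040718  0.00737334]
(0.004, 0.012) (1446, array([0.4431, 0.2217, 0.0092]), array([442.7, 217.2]), 35.3, array([0.44261554, 0.2170984 ]))
(0.028, 0.04) (571, array([0.4428, 0.218 , 0.0343]), array([442.7, 217.4]), 15.9, array([0.44275739, 0.21737776]))
(0.031, 0.037) (529, array([0.4427, 0.2178, 0.0346]), array([442.7, 217.4]), 15.9, array([0.44275739, 0.21727487]))
[(array([0.456 , 0.12  , 0.0094]), 0.88), (array([0.4395, 0.2274, 0.0057]), 0.84), (array([0.3356, 0.211 , 0.0078]), 0.74), (array([0.5437, 0.2412, 0.0074]), 0.61)]
```

View pics/w1.png

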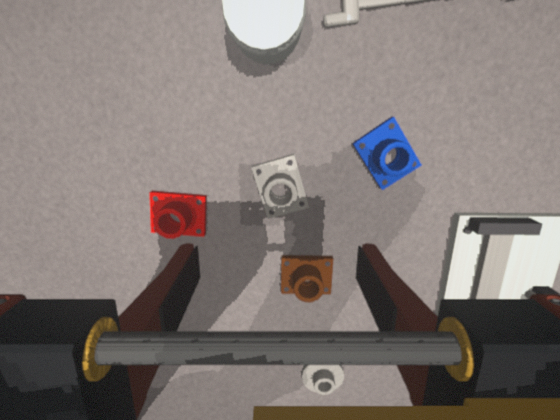

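Call:
drive_tool(squeeze=25, steps=[[[0.004, 0.001, -0.03], 0, 0.07], [[0, 0, -0.035], 0, 0.07], [[0, 0, -0.035], 0, 0.07], [[0, 0, -0.025], 0, 0.07], [[0, 0, -0.015], 0, 0.07], [[0, 0, -0.008], 0, 0.07], [[0, 0, 0], 0, 0.02], [[0, 0, 0], 0, 0.02], [[0, 0, 0], 0, 0.02], [[0, 0, 0], 0, 0.02]])

```text
t: 4.63
position: [0.4467, 0.2169, 0.0161]
orientation: [2.409, 2.015, 0.004]
ft_force: [0.2, 0.5, 0.2]
opening: 0.534
grasp_force: 0.0
```

Call:
drive_tool(steps=[[[-0.003, 0, -0.003], 0, 0.045], [[0, 0, 0], 0, 0.02], [[0, 0, 0], 0, 0.02], [[0, 0, 0], 0, 0.02], [[0, 0, 0], 0, 0.02], [[0, 0, 0], 0, 0.02]])

```text
t: 5.13
position: [0.4422, 0.2166, 0.0118]
orientation: [2.409, 2.017, -0.001]
ft_force: [-2.6, -1.0, 5.4]
opening: 0.364
grasp_force: 25.0
```

Call:
drive_tool(steps=[[[0, 0, 0.02], 0, 0.02], [[0, 0, 0.04], 0, 0.02], [[0, 0, 0.04], 0, 0.02], [[0.006, -0.017, 0.04], 0, 0.02], [[0.013, -0.032, 0.02], 0, 0.02], [[0.013, -0.035, 0.02], 0, 0.02], [[0.013, -0.035, 0.02], 0, 0.02], [[0.013, -0.035, 0], 0, 0.02], [[0.013, -0.035, 0], 0, 0.02], [[0.013, -0.035, 0], 0, 0.02]])

```text
t: 5.97
position: [0.5261, -0.0076, 0.2092]
orientation: [2.409, 2.015, 0.0]
ft_force: [-0.2, 0.1, -2.0]
opening: 0.362
grasp_force: 25.0
```

Call:
drive_tool(steps=[[[0.013, -0.035, 0], 0, 0.02], [[0.013, -0.035, 0], 0, 0.02], [[0.013, -0.035, 0], 0, 0.02], [[0.013, -0.035, 0], 0, 0.02], [[0.013, -0.035, 0], 0, 0.02], [[0.006, -0.02, 0], 0, 0.02], [[0, 0, 0], 0, 0.02], [[0, 0, 0], 0, 0.02]])

```text
t: 6.63
position: [0.5962, -0.202, 0.2078]
orientation: [-2.411, -2.012, 0.001]
ft_force: [0.7, 0.6, -1.7]
opening: 0.367
grasp_force: 25.0
```

```bash
python3 - <<'E'
from circ import *
o=monitor.get_obs();print(o['t'],o['position'],o['orientation'],o['ft_force'],o['opening'],o['grasp_force'])
im,d=imaging.camera('wrist');cv2.imwrite('pics/w2.png',im[...,::-1]);np.save('w2.npy',d)
P,uv=cloud('wrist',d)
m=(np.hypot(P[:,0]-.61,P[:,1]+.1)<.13)
for z0,z1 in [(.076,.0835),(.06,.076),(.036,.040)]:
    k=m&(P[:,2]>z0)&(P[:,2]<z1)
    img=np.zeros(d.shape,np.uint8);img[uv[k,1],uv[k,0]]=1
    n,l,s,c=cv2.connectedComponentsWithStats(img)
    for i in range(1,n):
        if s[i,4]>25:
            q=P[k][l[uv[k,1],uv[k,0]]==i];print(z0,s[i],q.mean(0).round(4),cv2.minAreaRect(q[:,:2].astype(np.float32)*1000))
for n in('post_foot','grip_top','bracket'):print(n,[(np.round(r['xyz'],4),r['p']) for r in imaging.find_in('wrist',n)])
E
```

```text
6.6333 [ 0.5962099  -0.20197588  0.20784178] [-2.41115481e+00 -2.01183940e+00  1.32267140e-03] [ 0.66306414  0.58609026 -1.7055827 ] 0.36692227238078273 24.998789406381547
0.076 [260  11  22  26 547] [ 0.6161 -0.057   0.0799] ((615.9681396484375, -56.900699615478516), (17.63568687438965, 16.97376251220703), 80.0984115600586)
0.076 [263 116  18  19 222] [ 0.6024 -0.1349  0.0811] ((602.3597412109375, -135.36785888671875), (14.850065231323242, 14.692954063415527), 33.70637512207031)
0.06 [261  36  21   4  78] [ 0.6149 -0.0653  0.0684] ((614.6344604492188, -65.07644653320312), (1.28657865524292, 16.99580192565918), 78.57447052001953)
0.036 [ 237    9   70  144 8473] [ 0.6088 -0.0991  0.038 ] ((608.4423217773438, -100.47374725341797), (129.1132354736328, 64.03861999511719), 79.97891998291016)
post_foot [(array([ 0.612 , -0.0981,  0.0341]), 0.57)]
grip_top [(array([ 0.6101, -0.0972,  0.0368]), 0.72)]
bracket [(array([ 0.5959, -0.1861,  0.2064]), 0.96)]
```

View pics/w2.png

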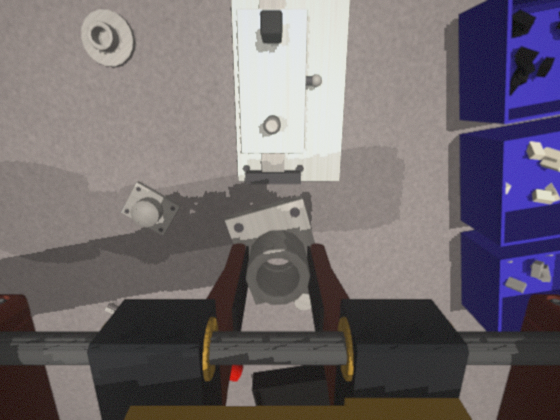

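```bash
python3 - <<'E'
from circ import *
d=np.load('w2.npy');P,uv=cloud('wrist',d)
r=np.deg2rad(80);ey=np.array([np.cos(r),np.sin(r)]);ex=np.array([ey[1],-ey[0]])
o=np.array([.6024,-.1354]);A=(P[:,:2]-o)@np.c_[ex,ey]*1000
def col(x0,x1):
    m=(abs(A[:,0]-(x0+x1)/2)<(x1-x0)/2)&(A[:,1]>-50)&(A[:,1]<130)&(P[:,2]<.1)
    i=np.argsort(A[m,1]);a=A[m][i];z=P[m][i,2]*1000
    for y in range(-46,126,2):
        k=(a[:,1]>=y)&(a[:,1]<y+2)
        if k.any():print(f'{y}:{np.median(z[k]):.0f}',end=' ')
    print()
col(14,20);col(-1.5,1.5)
k=(abs(A[:,0])<14)&(abs(A[:,1])<14)
for z in range(40,88,6):
    q=A[k&(P[:,2]*1000>z)&(P[:,2]*1000<z+6)]
    if len(q):print(z,len(q),q.mean(0).round(1),q.min(0).round(1),q.max(0).round(1))
k=(P[:,2]>.2)&(np.hypot(P[:,0]-.597,P[:,1]+.2)<.045)
q=P[k];print('held',len(q),q.mean(0))
for z0,z1 in [(.2,.21),(.21,.222),(.222,.24)]:
  print(z0,top_circle('wrist',d,.597,-.2,.022 if z0>.21 else .05,z0,z1))
print(np.unique((q[:,2]*500).astype(int),return_counts=True))
im,dt=imaging.camera('top');PT,_=cloud('top',np.load('top.npy'))
for z0,z1 in[(.036,.041),(.07,.095)]:
  m=(np.hypot(PT[:,0]-.61,PT[:,1]+.1)<.1)&(PT[:,2]>z0)&(PT[:,2]<z1);B=(PT[m,:2]-o)@np.c_[ex,ey]*1000
  print('top',z0,B.min(0),B.max(0))
  for s in(B[:,1]<40),(B[:,1]>40):print(B[s].mean(0),s.sum())
E
```

```text
-46:13 -44:13 -42:13 -40:13 -38:13 -36:12 -34:13 -28:39 -26:39 -24:39 -22:39 -20:39 -18:38 -16:39 -14:39 -12:39 -10:39 -8:39 -6:39 -4:38 -2:39 0:39 2:39 4:38 6:39 8:38 10:39 12:39 14:39 16:39 18:39 20:39 22:38 24:39 26:39 28:39 30:39 32:39 34:39 36:39 38:38 40:39 42:39 44:39 46:39 48:38 50:39 52:39 54:39 56:39 58:39 60:39 62:39 64:39 66:39 68:39 70:39 72:39 74:39 76:39 78:39 80:39 82:39 84:39 86:39 88:39 90:39 92:39 94:39 96:39 98:39 100:39 106:15 108:12 110:12 112:13 114:13 
-46:23 -44:23 -42:23 -40:23 -38:23 -36:23 -34:23 -32:23 -28:38 -26:38 -24:39 -22:38 -20:39 -18:39 -16:40 -14:39 -12:39 -6:80 -4:83 -2:84 0:84 2:83 4:84 6:83 8:74 10:38 12:38 14:39 16:39 18:39 20:39 22:39 24:38 26:39 28:39 30:39 32:39 34:39 36:39 38:39 40:39 42:39 44:38 46:39 48:38 50:39 52:39 54:39 56:39 58:38 60:39 62:39 64:39 66:39 68:39 70:38 72:64 74:80 76:80 78:80 80:81 82:81 84:81 86:82 88:80 100:39 104:23 106:22 108:23 110:23 112:22 
40 34 [0.5 0.2] [-13.4 -13.2] [13.7 13.8]
46 6 [3.4 7.9] [-1.1  5.8] [6.6 9.3]
52 2 [-1.9  9.1] [-3.8  8.6] [0.  9.6]
58 3 [0.7 8.9] [-2.6  8.8] [2.9 9. ]
64 3 [0.8 6.3] [-6.
[... 808 characters left out ...]
, 151,
       152, 153, 154, 155, 156, 157, 158, 159]), array([ 126,  399, 2259,  153,  159,  218,  206,  198,  237,  241,  243,
        273,  270,  305,  643, 1292,  127,  107,  119,  123,  143,  149,
        149,  169,  162,  201,  184,  205,  221,  210,  207,  171,  296,
        165,  133,  127,  120,  114,  112,   96,   54,   60,   80,  100,
        108,  124,  204,  541,  626,  666, 1002, 1592, 2560, 2543, 1113,
       1976, 9045, 2084, 2591,  277]))
top 0.036 [-31.5575239  -31.28013427] [33.16518432 98.30134476]
[0.42160648 6.5013053 ] 535
[-0.60837662 67.23098182] 423
top 0.07 [-8.95624269 -9.13271544] [ 9.9559403  87.33458423]
[-0.17771726 -1.40222178] 44
[ 0.15199478 78.58401977] 66
```

```bash
python3 - <<'E'
from circ import *
from scipy.optimize import least_squares
d=np.load('w2.npy');P,uv=cloud('wrist',d);im=cv2.imread('pics/w2.png')
r=np.deg2rad(80);ey=np.array([np.cos(r),np.sin(r)]);ex=np.array([ey[1],-ey[0]])
o=np.array([.5962,-.2020]);A=(P[:,:2]-o)@np.c_[ex,ey]*1000;z=P[:,2]*1000
k=(abs(A[:,0])<30)&(abs(A[:,1])<50)&(z<236)&(z>195)
for x in(-9,-6,-3,0,3,6,9):
    s=k&(abs(A[:,0]-x)<1);i=np.argsort(uv[s,1])
    a=A[s][i];zz=z[s][i];h=zz>226
    print(x,'hubtop y',a[h,1].min().round(1),a[h,1].max().round(1),'gap',[ (a[h][j,1].round(1),a[h][j+1,1].round(1)) for j in np.nonzero(abs(np.diff(a[h,1]))>4)[0]],'foot y',a[zz<207,1].max().round(1) if (zz<207).any() else '')
f=k&(z>201)&(z<206)&(A[:,1]>8)
print('foot',cv2.minAreaRect(A[f].astype(np.float32)))
c=im[170:330,190:370];cv2.imwrite('pics/crop.png',cv2.resize(c,None,fx=3.3,fy=3.3,interpolation=cv2.INTER_CUBIC))
E
```

```text
-9 hubtop y -8.2 19.0 gap [(np.float64(8.7), np.float64(2.6))] foot y 32.2
-6 hubtop y -9.0 20.5 gap [(np.float64(14.0), np.float64(-2.0))] foot y 33.0
-3 hubtop y -9.8 21.0 gap [(np.float64(15.0), np.float64(-4.3))] foot y 33.7
0 hubtop y -9.7 21.0 gap [(np.float64(15.9), np.float64(-4.7))] foot y 34.8
3 hubtop y -10.2 21.0 gap [(np.float64(15.5), np.float64(-4.6))] foot y 35.6
6 hubtop y -9.5 20.2 gap [(np.float64(13.7), np.float64(-2.6))] foot y 36.4
9 hubtop y -7.3 18.9 gap [(np.float64(8.0), np.float64(3.3))] foot y 37.4
foot ((-4.017917633056641, 18.013357162475586), (44.34441375732422, 29.978418350219727), 16.043716430664062)
```

View pics/crop.png

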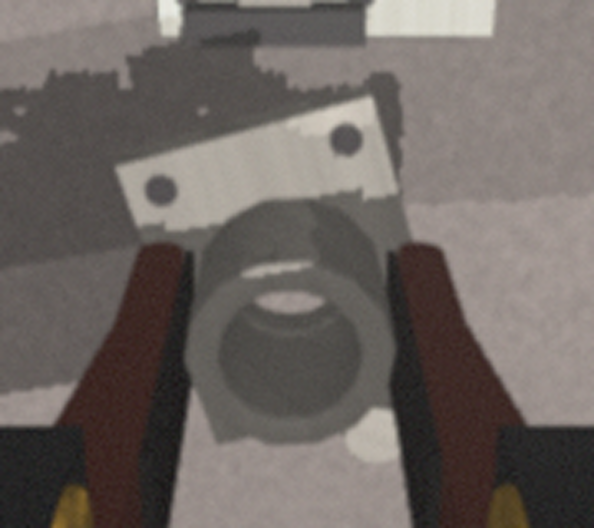

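Call:
drive_tool(steps=[[[0.0025, 0.01, -0.03], 0, 0.02], [[0.001, 0.01, -0.03], 0, 0.02], [[0, 0, -0.03], 0, 0.02], [[0, 0, 0], 0, 0.02], [[0, 0, 0], 0, 0.02]])

```text
t: 7.3
position: [0.5992, -0.1796, 0.1182]
orientation: [-2.406, -2.016, 0.003]
ft_force: [0.6, -0.6, -1.7]
opening: 0.369
grasp_force: 25.0
```

```bash
cat > v.py <<'E'
from circ import *
import sys
r=np.deg2rad(80);ey=np.array([np.cos(r),np.sin(r)]);ex=np.array([ey[1],-ey[0]])
def view(name,hubz=True):
    ob=monitor.get_obs();o=np.array(ob['position'][:2]);tz=ob['position'][2]*1000
    print(ob['t'],ob['position'].round(4),ob['ft_force'].round(1),ob['grasp_force'])
    im,d=imaging.camera('wrist');cv2.imwrite(f'pics/{name}.png',im[...,::-1]);np.save(name+'.npy',d)
    P,uv=cloud('wrist',d);A=(P[:,:2]-o)@np.c_[ex,ey]*1000;z=P[:,2]*1000
    if hubz:
        for x in(-4,0,4):
            s=(abs(A[:,0]-x)<1.2)&(abs(A[:,1])<30)&(z<tz+27)&(z>tz+18);print('hub',x,A[s,1].min().round(1),A[s,1].max().round(1))
        for y in(0,5,10):
            s=(abs(A[:,1]-y)<1)&(abs(A[:,0])<17)&(z<tz+27)&(z>tz+18);a=np.sort(A[s,0]);g=np.argmax(np.diff(a));print('bore x at',y,a[g].round(1),a[g+1].round(1))
    pc=(np.array([.6026,-.1339])-o)@np.c_[ex,ey]*1000
    B=A-pc
    for lo,hi in((76,80),(80,82.5),(82.5,87)):
        s=(np.abs(B)<14).all(1)&(z>lo)&(z<hi)
        if s.sum()>5:
            q=A[s];print('post',lo,s.sum(),'x',q[:,0].min().round(1),q[:,0].max().round(1),'y',q[:,1].min().round(1),q[:,1].max().round(1))
    s=(np.abs(B-[0,80])<16).all(1)&(z>77)&(z<85);
    if s.sum()>5:print('grip',A[s].min(0).round(1),A[s].max(0).round(1))
    s=(abs(B[:,0]-17)<3)&(abs(B[:,1]-35)<80)&(z>36)&(z<41)
    if s.sum()>5:print('plate y',A[s,1].min().round(1),A[s,1].max().round(1))
    s=(abs(B[:,1]-15)<4)&(abs(B[:,0])<40)&(z>36)&(z<41)
    if s.sum()>5:print('plate x',A[s,0].min().round(1),A[s,0].max().round(1))
    return im,d
E
python3 -c "
from v import *
view('w3')"
```

```text
7.3 [ 0.5992 -0.1796  0.1182] [ 0.6 -0.6 -1.7] 24.99885848723352
hub -4 -12.8 17.1
hub 0 -13.6 17.1
hub 4 -14.0 17.5
bore x at 0 -8.4 11.5
bore x at 5 -7.9 11.7
bore x at 10 -3.9 6.8
post 76 51 x -10.0 5.3 y 34.3 50.0
post 80 149 x -9.9 5.2 y 34.4 50.0
post 82.5 286 x -8.5 3.9 y 36.3 48.5
grip [-10.9 112.6] [  6.7 131.1]
plate y 12.1 141.9
plate x -34.1 29.6
```

View pics/w3.png

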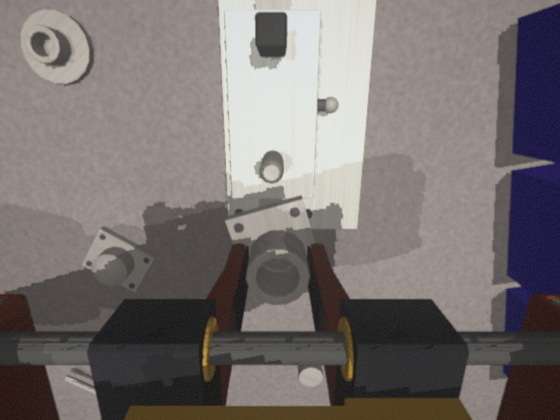

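Call:
drive_tool(steps=[[[-0.0026, -0.0148, 0], 0, 0.02], [[0, 0, -0.02], 0, 0.02], [[0, 0, -0.02], 0, 0.02], [[0, 0, -0.012], 0, 0.02], [[0, 0, 0], 0, 0.02], [[0, 0, 0], 0, 0.02], [[0, 0, 0], 0, 0.02]])

```text
t: 7.93
position: [0.599, -0.1953, 0.0688]
orientation: [2.407, 2.015, 0.003]
ft_force: [-0.6, -0.1, -2.3]
opening: 0.363
grasp_force: 25.0
```

```bash
python3 -c "
from v import *
view('w4');view('w5')
c=imaging.calibration('wrist');R=np.array(c['R']);print(-R.T@c['t'],R)"
```

```text
7.9333 [ 0.599  -0.1953  0.0688] [-0.6 -0.1 -2.3] 24.998790929093957
hub -4 -13.5 17.5
hub 0 -13.4 17.6
hub 4 -13.6 17.4
bore x at 0 -10.1 9.7
bore x at 5 -10.0 9.6
bore x at 10 -5.5 5.6
post 76 262 x -14.3 0.9 y 50.1 65.7
post 80 349 x -13.2 -0.1 y 51.6 65.2
post 82.5 240 x -11.6 -1.0 y 53.1 63.7
plate y 28.3 134.7
plate x -38.6 25.3
7.9833 [ 0.599  -0.1953  0.0688] [-0.7 -0.7 -2.4] 24.99871702864766
hub -4 -13.6 17.4
hub 0 -13.6 17.6
hub 4 -13.6 17.1
bore x at 0 -10.3 9.7
bore x at 5 -10.1 9.4
bore x at 10 -6.6 5.0
post 76 287 x -14.5 0.7 y 50.0 65.9
post 80 395 x -12.9 -0.2 y 51.2 65.1
post 82.5 174 x -11.7 -1.6 y 52.6 62.9
plate y 28.3 134.7
plate x -38.7 25.3
[ 0.61324314 -0.11275079  0.23021077] [[ 0.98446207 -0.17558077  0.00241446]
 [-0.16790498 -0.93722166  0.30565255]
 [-0.05140383 -0.30130874 -0.95214006]]
```

Call:
drive_tool(steps=[[[0, 0, 0.03], 0, 0.02], [[0, 0, 0.02], 0, 0.02], [[0.0004, 0.006, 0], 0, 0.02], [[0.001, 0.02, 0], 0, 0.02], [[0.001, 0.02, 0], 0, 0.02], [[0.001, 0.0104, 0], 0, 0.02], [[0, 0, 0], 0, 0.02], [[0, 0, 0], 0, 0.02], [[0, 0, 0], 0, 0.02], [[0, 0, 0], 0, 0.02]])

```text
t: 8.87
position: [0.6008, -0.1406, 0.1167]
orientation: [2.411, 2.014, -0.001]
ft_force: [-0.4, -0.6, -1.9]
opening: 0.364
grasp_force: 25.0
```

Call:
drive_tool(steps=[[[0.001, 0.001, 0], 0, 0.02], [[0, 0, 0], 0, 0.02], [[0, 0, 0], 0, 0.02]])

```text
t: 9.12
position: [0.6021, -0.1383, 0.1169]
orientation: [2.41, 2.016, -0.0]
ft_force: [-0.2, 0.3, -2.4]
opening: 0.368
grasp_force: 25.0
```

Call:
drive_tool(steps=[[[0, 0, 0], 0, 0.02]])

```text
t: 9.2
position: [0.602, -0.1381, 0.117]
orientation: [-2.409, -2.016, 0.0]
ft_force: [0.8, -0.0, -2.1]
opening: 0.363
grasp_force: 25.0
```

```bash
python3 -c "
from v import *
im,d=view('w6')"
```

```text
9.2 [ 0.602  -0.1381  0.117 ] [ 0.8 -0.  -2.1] 24.998961458913982
hub -4 -13.1 18.0
hub 0 -13.2 17.6
hub 4 -13.7 17.7
bore x at 0 -10.1 10.2
bore x at 5 -9.6 9.6
bore x at 10 -5.5 5.7
grip [-8.5 72. ] [ 9.5 89.7]
plate y 13.3 100.7
plate x -31.4 32.3
```

View pics/w6.png

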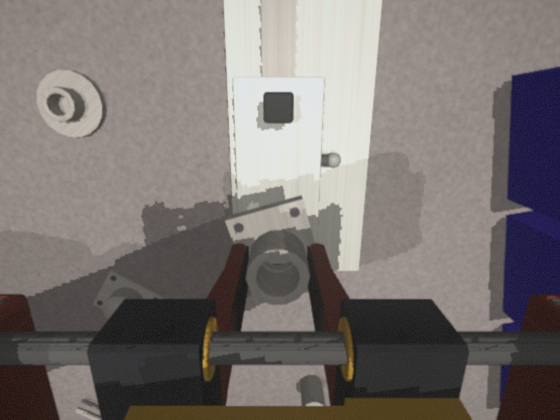

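Call:
drive_tool(steps=[[[0, -0.001, 0], 0, 0.02], [[0, 0, -0.01], 0, 0.02], [[0, 0, -0.01], 0, 0.02], [[0, 0, -0.005], 0, 0.02], [[0, 0, -0.005], 0, 0.02], [[0, 0, -0.005], 0, 0.02]])

```text
t: 9.75
position: [0.6017, -0.1387, 0.081]
orientation: [-2.408, -2.016, 0.001]
ft_force: [-0.4, 0.6, -1.7]
opening: 0.364
grasp_force: 25.0
```

Call:
drive_tool(steps=[[[0, 0, 0], 0, 0.02]])

```text
t: 9.83
position: [0.6012, -0.1386, 0.0805]
orientation: [-2.408, -2.015, 0.002]
ft_force: [-0.6, 0.5, -3.1]
opening: 0.364
grasp_force: 25.0
```

Call:
drive_tool(steps=[[[0, 0, -0.008], 0, 0.02], [[0, 0, -0.007], 0, 0.02], [[0, 0, -0.006], 0, 0.02], [[0, 0, -0.004], 0, 0.02], [[0, 0, 0], 0, 0.02]])

```text
t: 10.25
position: [0.6013, -0.1387, 0.0558]
orientation: [-2.408, -2.016, 0.002]
ft_force: [0.4, 0.3, -1.9]
opening: 0.363
grasp_force: 25.0
```

Call:
drive_tool(steps=[[[0, 0, -0.002], 0, 0.02], [[0, 0, -0.0015], 0, 0.02], [[0, 0, 0], 0, 0.02]])

```text
t: 10.5
position: [0.6021, -0.1388, 0.0534]
orientation: [2.409, 2.016, 0.0]
ft_force: [0.1, 0.2, -1.6]
opening: 0.362
grasp_force: 25.0
```

Call:
drive_tool(steps=[[[0, 0, -0.0015], 0, 0.02], [[0, 0, -0.001], 0, 0.02], [[0, 0, 0], 0, 0.02]])

```text
t: 10.75
position: [0.602, -0.1388, 0.0509]
orientation: [-2.409, -2.016, 0.0]
ft_force: [-0.2, 0.1, -2.2]
opening: 0.364
grasp_force: 25.0
```

Call:
drive_tool(steps=[[[0, 0, -0.001], 0, 0.02], [[0, 0, 0], 0, 0.02]])

```text
t: 10.92
position: [0.6021, -0.1388, 0.05]
orientation: [2.409, 2.016, 0.0]
ft_force: [-0.5, -0.4, -1.4]
opening: 0.366
grasp_force: 25.0
```

Call:
drive_tool(steps=[[[0, 0, -0.001], 0, 0.02], [[0, 0, 0], 0, 0.02]])

```text
t: 11.08
position: [0.6022, -0.1388, 0.0498]
orientation: [2.409, 2.016, -0.0]
ft_force: [-2.8, 0.2, 4.7]
opening: 0.365
grasp_force: 25.0
```

Call:
drive_tool(steps=[[[0, 0, -0.0005], 0, 0.02], [[0, 0, 0], 0, 0.02]])

```text
t: 11.25
position: [0.6022, -0.1388, 0.0498]
orientation: [2.409, 2.016, -0.0]
ft_force: [-3.6, 0.5, 8.8]
opening: 0.362
grasp_force: 25.0
```

Call:
drive_tool(steps=[[[0, 0, 0], 0, 0.06], [[0, 0, 0], 0, 0.06], [[0, 0, 0], 0, 0.06], [[0, 0, 0.005], 0, 0.06], [[0, 0, 0.02], 0, 0.06], [[0, 0, 0.035], 0, 0.06], [[0, 0, 0.01], 0, 0.06], [[0, 0, 0], 0, 0.06]])

```text
t: 11.92
position: [0.6046, -0.139, 0.1221]
orientation: [2.405, 2.013, 0.007]
ft_force: [0.2, -0.3, -0.3]
opening: 0.683
grasp_force: 0.0
```

Call:
drive_tool(steps=[[[0.005, 0.028, 0], 0, 0.06], [[0.005, 0.028, 0], 0, 0.06], [[0.004, 0.023, 0], 0, 0.06], [[0, 0, 0], 0, 0.06], [[0, 0, 0], 0, 0.06]])

```text
t: 12.33
position: [0.6155, -0.058, 0.1174]
orientation: [-2.405, -2.02, 0.001]
ft_force: [0.8, -0.8, -0.8]
opening: 0.682
grasp_force: 0.0
```

```bash
python3 -c "
from v import *
im,d=view('w7',False)
im,d=imaging.camera('scene')
cv2.imwrite('pics/s2.png',cv2.resize(im[200:300,160:360,::-1],None,fx=4,fy=4,interpolation=cv2.INTER_CUBIC))
for n in('ball_centre','notch','stop_block'):print(n,[(np.round(r['xyz'],4),r['p']) for r in imaging.find_in('wrist',n)])
"
```

```text
12.3333 [ 0.6155 -0.058   0.1174] [ 0.8 -0.8 -0.8] 0.0
post 76 97 x -6.3 8.0 y -80.5 -73.8
post 80 30 x -3.2 4.9 y -77.9 -74.9
grip [ -7.6 -11.3] [10.  7.]
plate y -70.5 17.5
plate x -31.1 32.9
ball_centre [(array([ 0.6144, -0.0703,  0.0366]), 0.64), (array([0.6952, 0.0499, 0.0299]), 0.61), (array([ 0.6057, -0.1275,  0.042 ]), 0.6)]
notch [(array([0.6978, 0.0535, 0.0225]), 0.65), (array([ 0.6173, -0.072 ,  0.0341]), 0.58)]
stop_block [(array([0.6936, 0.046 , 0.0312]), 0.62)]
```

View pics/w7.png

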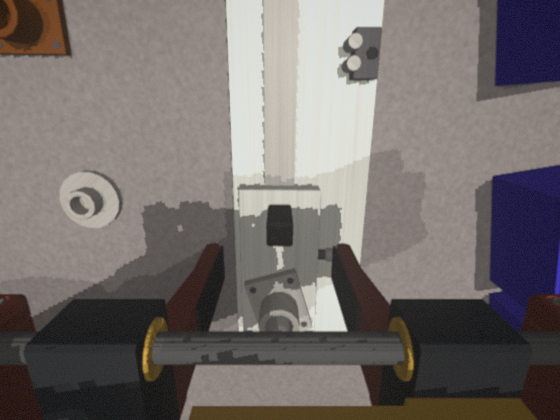

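View pics/s2.png

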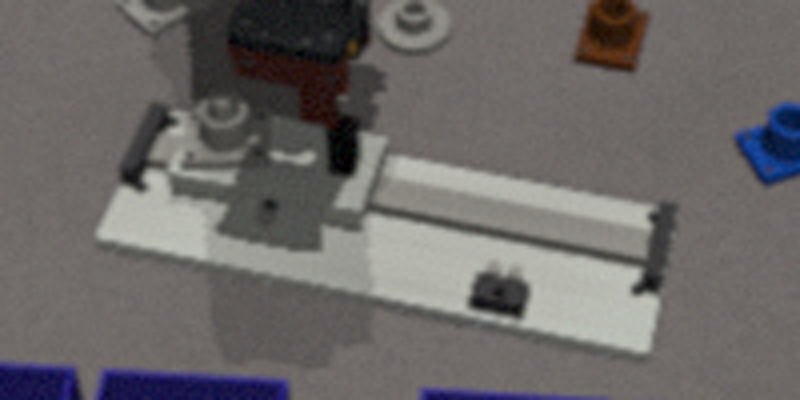

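```bash
python3 -c "
from v import *
d=np.load('w7.npy');P,uv=cloud('wrist',d);o=np.array([.6155,-.058]);A=(P[:,:2]-o)@np.c_[ex,ey]*1000;z=P[:,2]*1000
for n,u0,u1,v0,v1 in(('pin+',335,365,25,52),('pin-',335,365,52,76),('block',366,378,25,82)):
    s=(uv[:,0]>u0)&(uv[:,0]<u1)&(uv[:,1]>v0)&(uv[:,1]<v1)&(z>24)&(z<45)
    print(n,s.sum(),np.percentile(z[s],[5,50,95]).round(1))
    t=z[s].max()-3;q=A[s&(z>t)];print(q.min(0).round(1),q.max(0).round(1),q.mean(0).round(1),len(q))
s=(abs(A[:,0]-0)<3)&(abs(A[:,1])<20)&(z>45);print('gripcol',A[s,1].min(),A[s,1].max())
d=np.load('w3.npy')
# w3 ball rel. grip (needs its own pose): use pixel rays at common scale via w6 saved? take fresh wrist calibration offset
c=imaging.calibration('wrist')
v,u=np.mgrid[92:118,314:342];dd=d[v,u].ravel()
Q=world('wrist',np.c_[u.ravel(),v.ravel()],dd,c)
Q2=world('wrist',np.c_[[271],[30]],d[30,271],c)
g=[]
v2,u2=np.mgrid[8:60,250:295];G=world('wrist',np.c_[u2.ravel(),v2.ravel()],d[v2,u2].ravel(),c)
B=(Q[:,:2]-o)@np.c_[ex,ey]*1000;Gz=(G[:,:2]-o)@np.c_[ex,ey]*1000
dz=np.median(G[G[:,2]>np.percentile(G[:,2],80),2])-.080
m=(Q[:,2]-dz>.023);print('ball',B[m].min(0),B[m].max(0),(Q[m,2]-dz).max())
m=(G[:,2]-dz>.077)&(G[:,2]-dz<.084);print('grip',Gz[m].min(0),Gz[m].max(0))
"
```

```text
pin+ 372 [26.7 31.8 35. ]
[ 49.7 115.3] [ 59.1 125. ] [ 54.2 120.1] 177
pin- 388 [26.7 29.2 34.9]
[ 49.7 101.6] [ 58.9 110.7] [ 54.2 106.2] 152
block 578 [26.9 28.4 30.3]
[63.7 96.7] [ 72.8 129.5] [ 68.  112.8] 209
gripcol -12.315757216638753 19.962201307749076
ball [ 1.38274147 70.09511481] [46.16053074 87.18897292] 0.27981330118548475
grip [-11.40279591 109.44725661] [  6.13065804 127.74512432]
```

Call:
drive_tool(squeeze=30, steps=[[[0.0006, -0.002, -0.02], 0, 0.06], [[0, 0, -0.025], 0, 0.06], [[0, 0, -0.017], 0, 0.06], [[0, 0, 0], 0, 0.06], [[0, 0, 0], 0, 0.01], [[0, 0, 0], 0, 0.01], [[0, 0, 0], 0, 0.01], [[0, 0, 0], 0, 0.01], [[0, 0, 0], 0, 0.01], [[0, 0, 0], 0, 0.01]])

```text
t: 13.42
position: [0.6171, -0.0618, 0.0572]
orientation: [2.409, 2.016, 0.001]
ft_force: [-0.2, 0.7, 0.1]
opening: 0.267
grasp_force: 0.0
```

Call:
drive_tool(steps=[[[0, 0, 0], 0, 0.01], [[0, 0, 0], 0, 0.01], [[0, 0, 0], 0, 0.01], [[0, 0, 0], 0, 0.01]])

```text
t: 13.75
position: [0.6162, -0.0617, 0.0569]
orientation: [-2.409, -2.016, 0.001]
ft_force: [-4.2, 0.3, 5.2]
opening: 0.203
grasp_force: 30.0
```

Call:
drive_tool(steps=[[[0.0009, 0.005, 0], 0, 0.01], [[0.0017, 0.0098, 0], 0, 0.01], [[0.0018, 0.0099, 0], 0, 0.01], [[0.0017, 0.0098, 0], 0, 0.01], [[0.0018, 0.0099, 0], 0, 0.01], [[0.0017, 0.0098, 0], 0, 0.01], [[0.0018, 0.0099, 0], 0, 0.01], [[0.0017, 0.0098, 0], 0, 0.01], [[0.0009, 0.005, 0], 0, 0.01], [[0, 0, 0], 0, 0.01]])

```text
t: 14.58
position: [0.6308, 0.0191, 0.0569]
orientation: [-2.407, -2.018, -0.002]
ft_force: [-3.0, 1.3, 5.8]
opening: 0.199
grasp_force: 30.0
```

Call:
drive_tool(steps=[[[0, 0, 0], 0, 0.01]])

```text
t: 14.67
position: [0.6306, 0.0181, 0.0569]
orientation: [-2.408, -2.017, -0.001]
ft_force: [-3.8, 2.0, 6.2]
opening: 0.2
grasp_force: 30.0
```

Call:
drive_tool(steps=[[[0.0017, 0.0098, 0], 0, 0.01], [[0.0018, 0.0099, 0], 0, 0.01], [[0.0017, 0.0098, 0], 0, 0.01], [[0.0018, 0.0099, 0], 0, 0.01], [[0.0009, 0.005, 0], 0, 0.01], [[0.0009, 0.005, 0], 0, 0.01], [[0, 0, 0], 0, 0.01], [[0, 0, 0], 0, 0.01]])

```text
t: 15.33
position: [0.6395, 0.0671, 0.0569]
orientation: [-2.408, -2.016, -0.001]
ft_force: [-3.0, 1.6, 5.8]
opening: 0.203
grasp_force: 30.0
```

```bash
python3 -c "
from h import *
o=monitor.get_obs();print(o['position'],o['ft_force'])
im,d=imaging.camera('wrist');np.save('w8.npy',d)
t,_=imaging.camera('top');s,_=imaging.camera('scene')
a=cv2.resize(im[:,:,::-1][100:420,180:420],(600,800))[:600]
cv2.imwrite('pics/w8.png',np.hstack([cv2.resize(im[...,::-1],(400,300)),cv2.resize(s[190:310,200:360,::-1],(400,300),interpolation=cv2.INTER_CUBIC)]))"
```

```text
[0.63946693 0.06707258 0.05689956] [-2.98098207  1.61733824  5.76985104]
```

View pics/w8.png

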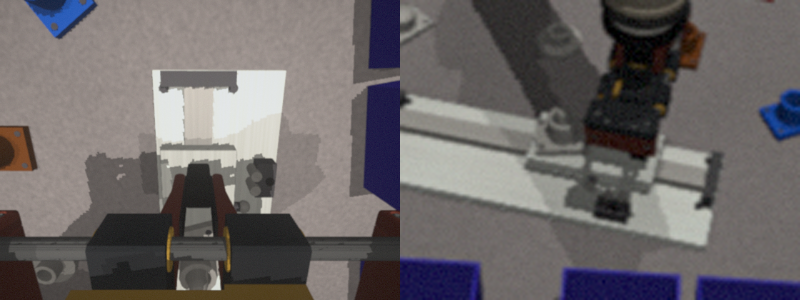

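Call:
drive_tool(steps=[[[0.0007, 0.0039, 0], 0, 0.01], [[0.0007, 0.0039, 0], 0, 0.01]])

```text
t: 15.65
position: [0.6405, 0.073, 0.0569]
orientation: [2.41, 2.015, -0.002]
ft_force: [-4.9, -0.5, 7.8]
opening: 0.203
grasp_force: 30.0
```

Call:
drive_tool(steps=[[[0.0003, 0.002, 0], 0, 0.01], [[0, 0, 0], 0, 0.01]])

```text
t: 15.82
position: [0.6411, 0.0762, 0.0569]
orientation: [-2.409, -2.016, 0.0]
ft_force: [-3.4, 0.9, 6.6]
opening: 0.2
grasp_force: 30.0
```

Call:
drive_tool(steps=[[[0.0004, 0.002, 0], 0, 0.01], [[0, 0, 0], 0, 0.01]])

```text
t: 15.98
position: [0.6414, 0.0778, 0.0569]
orientation: [2.409, 2.016, -0.001]
ft_force: [-3.5, 0.5, 6.2]
opening: 0.206
grasp_force: 30.0
```

Call:
drive_tool(steps=[[[0.0003, 0.002, 0], 0, 0.01], [[0, 0, 0], 0, 0.01]])

```text
t: 16.15
position: [0.6417, 0.0797, 0.0569]
orientation: [2.409, 2.016, -0.001]
ft_force: [-3.6, -0.0, 6.7]
opening: 0.205
grasp_force: 30.0
```

Call:
drive_tool(steps=[[[0.0003, 0.002, 0], 0, 0.01], [[0, 0, 0], 0, 0.01]])

```text
t: 16.32
position: [0.6419, 0.0804, 0.0569]
orientation: [2.41, 2.014, -0.003]
ft_force: [-3.9, -2.1, 9.4]
opening: 0.205
grasp_force: 30.0
```

Call:
drive_tool(steps=[[[0.0004, 0.002, 0], 0, 0.01], [[0, 0, 0], 0, 0.01]])

```text
t: 16.48
position: [0.6421, 0.0816, 0.0569]
orientation: [2.41, 2.013, -0.005]
ft_force: [-5.2, -4.1, 9.6]
opening: 0.205
grasp_force: 30.0
```

Call:
drive_tool(steps=[[[0.0003, 0.0015, 0], 0, 0.01], [[0, 0, 0], 0, 0.01]])

```text
t: 16.65
position: [0.6423, 0.0832, 0.0569]
orientation: [2.41, 2.013, -0.005]
ft_force: [-4.6, -3.3, 9.2]
opening: 0.203
grasp_force: 30.0
```

Call:
drive_tool(steps=[[[0.0003, 0.0015, 0], 0, 0.01], [[0, 0, 0], 0, 0.01]])

```text
t: 16.82
position: [0.6427, 0.0854, 0.0569]
orientation: [2.41, 2.014, -0.003]
ft_force: [-4.3, -1.7, 9.0]
opening: 0.201
grasp_force: 30.0
```

Call:
drive_tool(steps=[[[0.0002, 0.0015, 0], 0, 0.01], [[0, 0, 0], 0, 0.01]])

```text
t: 16.98
position: [0.6432, 0.088, 0.0569]
orientation: [2.41, 2.015, -0.001]
ft_force: [-3.0, 1.1, 6.1]
opening: 0.201
grasp_force: 30.0
```

Call:
drive_tool(steps=[[[0.0002, 0.001, 0], 0, 0.01], [[0, 0, 0], 0, 0.01]])

```text
t: 17.15
position: [0.6436, 0.09, 0.0569]
orientation: [-2.409, -2.016, -0.001]
ft_force: [-2.7, 1.8, 4.9]
opening: 0.2
grasp_force: 30.0
```

Call:
drive_tool(steps=[[[0.0002, 0.001, 0], 0, 0.01], [[0, 0, 0], 0, 0.01]])

```text
t: 17.32
position: [0.6439, 0.0917, 0.0569]
orientation: [-2.408, -2.016, -0.002]
ft_force: [-2.2, 3.4, 5.2]
opening: 0.202
grasp_force: 30.0
```

Call:
drive_tool(steps=[[[0.0002, 0.001, 0], 0, 0.01], [[0, 0, 0], 0, 0.01]])

```text
t: 17.48
position: [0.6441, 0.0929, 0.0569]
orientation: [-2.408, -2.016, -0.003]
ft_force: [-2.1, 2.7, 5.6]
opening: 0.199
grasp_force: 30.0
```

Call:
drive_tool(steps=[[[0, 0, 0], 0, 0.01], [[0, 0, 0], 0, 0.01]])

```text
t: 17.65
position: [0.6441, 0.0929, 0.0569]
orientation: [-2.408, -2.016, -0.003]
ft_force: [-2.1, 3.3, 5.8]
opening: 0.201
grasp_force: 30.0
```

Call:
drive_tool(steps=[[[0.0001, 0.0006, 0], 0, 0.01], [[0, 0, 0], 0, 0.01]])

```text
t: 17.82
position: [0.6441, 0.0931, 0.0569]
orientation: [-2.408, -2.016, -0.002]
ft_force: [-2.8, 3.6, 5.6]
opening: 0.205
grasp_force: 30.0
```

Call:
drive_tool(steps=[[[0.0001, 0.0006, 0], 0, 0.01], [[0, 0, 0], 0, 0.01]])

```text
t: 17.98
position: [0.6442, 0.0933, 0.0569]
orientation: [-2.409, -2.016, -0.001]
ft_force: [-3.9, 2.2, 6.1]
opening: 0.2
grasp_force: 30.0
```

Call:
drive_tool(steps=[[[0.0001, 0.0006, 0], 0, 0.01], [[0, 0, 0], 0, 0.01]])

```text
t: 18.15
position: [0.6442, 0.0934, 0.0569]
orientation: [-2.409, -2.016, 0.0]
ft_force: [-3.9, 2.7, 6.9]
opening: 0.206
grasp_force: 30.0
```

Call:
drive_tool(steps=[[[0.0001, 0.0006, 0], 0, 0.01], [[0, 0, 0], 0, 0.01], [[0, 0, 0], 0, 0.01], [[0, 0, 0], 0, 0.01]])

```text
t: 18.48
position: [0.6442, 0.0936, 0.0569]
orientation: [2.409, 2.016, -0.001]
ft_force: [-3.4, 0.4, 8.1]
opening: 0.203
grasp_force: 30.0
```

```bash
python3 -c "
from v import *
im,d=imaging.camera('wrist');P,uv=cloud('wrist',d);o=monitor.get_obs();print(o['position'],o['ft_force'])
A=(P[:,:2]-o['position'][:2])@np.c_[ex,ey]*1000;z=P[:,2]*1000
for n,lo,hi in(('grip',74,84),('pins',32.5,37)):
    s=(z>lo)&(z<hi)&(abs(A[:,1]+20)<50)&((abs(A[:,0])<8) if n=='grip' else (abs(A[:,0]-55)<9))
    q=A[s];print(n,len(q),q.min(0).round(1),q.max(0).round(1))
    if n=='pins':
        h=np.histogram(q[:,1],bins=np.arange(-70,31,2));print([(int(b),int(c)) for b,c in zip(h[1],h[0]) if c])
"
```

```text
[0.64421386 0.09353533 0.05687642] [-4.0513193   1.24093379  6.92018119]
grip 1328 [ -8. -70.] [ 7.7 13.4]
pins 177 [ 46.1 -40.1] [ 55.7 -24.9]
[(-42, 1), (-40, 11), (-36, 3), (-34, 28), (-32, 39), (-30, 42), (-28, 37), (-26, 16)]
```

```bash
python3 -c "
from cell import order
print(order.finish_job())"
```

```text
the job is handed in; nothing more can be done
None
```

I lowered the bracket onto the post until it touched down on the carriage and let go of it, then slid the carriage by its grip until the ball dropped into the notch. I handed the job in at about 18.5 s, still holding the grip; the forces and positions indicate the ball is seated, but no verdict came back.

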